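# Clamp the small cork-capped jar in the sliding-jaw holder

## Robot

A 6-joint arm with a two-finger parallel gripper is mounted at the origin on the work surface. World frame = base frame: x ahead of the robot, y to its left, z up, the work surface at z = 0. Lengths are in m, angles in rad, forces in N, time in s.
With the tool pointing down it reaches from about 0.3 to 0.875 m from the base axis. Payload 6.4 kg.
Tool frame: the origin (TCP) lies midway between the tips of the shut fingers; the grasp point (between the pads) lies 19 mm behind it (ctrl.hold_point_z is the distance from the TCP to the grasp point, in m); z points along the fingers, y is the line along which they close (so a half turn about z gives the same grasp; the last joint's range is limited). The gripper opens to 85 mm and grips with 20 to 120 N. Pads are 22 mm wide; open, the fingers measure 114 mm over their backs; the gripper's body (76 mm by 85 mm) begins 54 mm behind the grasp point. The pads swing forward as they close: fully open they stand 13 mm farther back than shut.
Start: joints at [-1.337, 0.181, 1.607, -0, 1.354, -0.206], TCP at [0.245, -0.52, 0.231] pointing down, gripper open.
Joint ranges: [-2.99, 2.99], [-0.89, 2.07], [0.3, 2.58], [-1.14, 4.28], [0, 2.63], [-3.12, 3.12]. Speed limits (rad/s): [2.57, 2.57, 3.01, 3.14, 3.14, 3.14].

## Interface

Orientations are given as a unit quaternion [w, x, y, z].
In Python, from bench import ctrl gives the robot as it stands.
- The arm moves only by the tool carry_out, never from a script. Its argument "plan" is text: rows parted by semicolons, each of 6 numbers parted by spaces: the shift along the tool's x, y, z as a fraction of full scale, then the turn, a rotation vector about the tool's x, y, z as a fraction of full scale. A call has exactly 8 rows; each row shifts and turns the commanded pose from where the row before left it, along the tool's axes as they then stand; what a row does not reach is not made up. Full scale, the value 1, is 40 mm for a shift and 0.1 rad for a turn. A row lasts 1/12 s, in which the tool goes at most 41.7 mm and 7.16 degrees, less where a joint would pass 70% of its speed; a pose out of reach is approached as far as the arm can. A call with a number of a shift or a turn outside -1 to 1 is refused whole. A call with a gripper value outside its range is refused whole. "claw" is the gripper's target within -1 to 1 (shut at 1, half-way at 0, fully open at -1), set as the call begins (left out, the last holds). The fingers move at their own pace and stop on an object; the grip force is fixed at half the most. Time passes only in rows, so rows that do not move let the fingers close, or fill a call up. It gives the time, the measured TCP pose, the force, the opening and the grip force at its end, in the units of the state.
- ctrl.get_obs(): the state, without advancing time (a new reading comes with each control period).
- ctrl.camera(name): name is "scene" or "top"; returns a dict with "pixels" (480x640x3 uint8, red, green, blue), "mtx" (3x3 intrinsics, pixels), "k1" (the pictures are not rectified: a ray, as slopes to the right and down, at radius r is drawn at 1 + k1 r^2 times it, then the intrinsics apply), "R" (3x3) and "t" (3): a world point X has camera coordinates R X + t. Camera axes: x right, y down, z forward; pixel columns grow to the right and rows downward; lengths in m; the calibration is good to about 2 mm. A picture is of the moment at which its call begins. There is no depth.
- ctrl.hand_in(): hands the job in; it is judged then, once.
The state is a dict: "time_s": time; "q": joint angles; "dq": joint speeds; "joint_efforts": joint torques, N m; "eef_pos": TCP position; "eef_rot": TCP orientation; "wrist_force": force on the tool from outside, world axes, zero at the start; "torque": the same for the moment, N m; "opening": opening from 0.0 (shut) to 1.0 (fully open); "grasp_force": force on a finger pad.
Only numpy, scipy, OpenCV 4.12 (cv2) and the standard library are available. Lean on these libraries where they do the work, as an engineer would, in place of code of your own. Each camera call takes 0.05 s, during which the arm holds its last target. There are 200 camera calls.

## Task

Stand the small capped ceramic jar upright on the bed of the grey holder, between its two open jaws and about the middle of the bed's width, and let go of it. Then slide the movable jaw shut until it presses the jar firmly but gently against the fixed jaw, hold that pressure for a moment, and leave the jar clamped there.

Things in the scene. Friction and masses are not known exactly. Their poses are not given: they have to be found in the camera images.
- jar_center (a point): Centre (38 mm above the underside) of the small jar to clamp: round, upright, 50 mm diameter, 76 mm tall, about 0.2 kg; white ceramic for the lower 56 mm, then a 4 mm cork ring and a flat 16 mm wooden cap, fixed on. z up. Stands loose on the counter. Not the taller capped jar (62 mm wide, 118 mm tall) nor the open white tumbler near it; the three swap places.
- holder: Grey sliding-jaw holder fixed to the counter, like a big caliper lying flat. Origin on the counter below the middle of the fixed jaw's face; x across the bed, y along the slide from fixed to movable jaw, z up. Bed: x -35 to 35 mm, y -35 to 175 mm, top 12 mm above the counter. Fixed jaw: 50 mm wide, top 30 mm above the counter, flat upright face at y = 0.
- jaw (a joint): Movable jaw on the holder's y axis: value = gap between the jaw faces in m (0 shut, 0.115 at most, starts at 0.085 to 0.110; about 0.050 when shut on the jar). A grey carriage 50 mm wide, 51 mm long behind its face, top 30 mm above the counter, with an upright thumb tab at its rear. No spring: slides against about 3 N of friction and stays where left.
- jaw_tab (a point): Centre of the movable jaw's thumb tab, 50 mm above the counter and 45 mm behind the jaw face: an upright plate 40 mm wide (holder x), 12 mm thick (holder y), from 30 to 70 mm above the counter. Axes as the holder's; pushing its rear side towards the holder's -y shuts the jaw.
There are look-alikes about, which are no part of the job. What is shaped like the holder but green is not meant.

How it is judged:
By the outcome, as a careful person would: the job done as asked, in the order asked, and still so for the second after the job is handed in, with the robot touching nothing.
It also fails if it takes over 48 s, if anything falls off the work surface, if the arm or the gripper's body presses on something with over 40 N, if the wrist force passes 120 N, or if a joint passes its speed limit or range.

## Working session

There is one attempt and no reset: what is moved stays moved. The work goes in short steps, Python scripts to look and compute and a tool call to move; the robot and the scene stay as the last step left them, time stands still between calls to the robot, and variables do not carry over. Pictures are saved under pics/ and viewed, at most 10 in all, crops included, and the job is handed in when it is done.

Besides the shell and the picture viewer there is one more tool, called in YAML: its name, and indented under it one key for each argument. carry_out: Moves the arm, as the interface text tells. Shift numbers are shares of 40 mm and turn numbers shares of 0.1 rad, none past 1 either way. Its arguments: {"type":"object","properties":{"plan":{"type":"string"},"claw":{"type":"number"}},"required":["plan"]}

```bash
ls; mkdir -p pics
cat > h.py <<'E'
import numpy as np, cv2, pickle
from bench import ctrl
def snap(tag):
    for n in ("scene","top"):
        c=ctrl.camera(n); pickle.dump(c,open(f"pics/{tag}_{n}.pkl","wb"))
        cv2.imwrite(f"pics/{tag}_{n}.png",c["pixels"][:,:,::-1])
def load(tag,n): return pickle.load(open(f"pics/{tag}_{n}.pkl","rb"))
def proj(c,X):
    p=np.asarray(X,float).reshape(-1,3)@c["R"].T+c["t"]; s=p[:,:2]/p[:,2:]
    s=s*(1+c["k1"]*(s**2).sum(1,keepdims=True)); return s@c["mtx"][:2,:2].T+c["mtx"][:2,2]
def ray(c,uv):
    d=(np.array(uv,float)-c["mtx"][:2,2])/[c["mtx"][0,0],c["mtx"][1,1]]; s=d.copy()
    for _ in range(20): s=d/(1+c["k1"]*(s@s))
    return -c["R"].T@c["t"], c["R"].T@np.array([*s,1])
def atz(c,uv,z):
    o,d=ray(c,uv); return o+d*(z-o[2])/d[2]
def tri(c1,u1,c2,u2):
    A=[];b=[]
    for c,u in((c1,u1),(c2,u2)):
        o,d=ray(c,u); d/=np.linalg.norm(d); P=np.eye(3)-np.outer(d,d); A.append(P); b.append(P@o)
    return np.linalg.lstsq(np.vstack(A),np.hstack(b),rcond=None)[0]
E
python3 - <<'E'
from h import *
snap("a"); o=ctrl.get_obs(); print({k:np.round(v,3) for k,v in o.items()}, ctrl.hold_point_z)
for n in("scene","top"):
    c=load("a",n); print(n,np.round(-c["R"].T@c["t"],3),c["mtx"][0,0],c["k1"])
E
```

```text
pics
{'time_s': np.float64(0.1), 'q': array([-1.337,  0.181,  1.608, -0.   ,  1.354, -0.206]), 'dq': array([-0.001, -0.003, -0.002,  0.002, -0.   ,  0.001]), 'joint_efforts': array([ 0.0000e+00, -4.4588e+01, -3.5224e+01, -0.0000e+00,  4.0000e-03,
       -0.0000e+00]), 'eef_pos': array([ 0.245, -0.52 ,  0.23 ]), 'eef_rot': array([-0.001,  0.976,  0.218, -0.   ]), 'wrist_force': array([-0.392,  0.157, -0.515]), 'torque': array([-0.015,  0.003,  0.012]), 'grasp_force': np.float64(0.0), 'opening': np.float64(1.002)} 0.0187
scene [1.071 0.489 0.685] 563.9533029775469 -0.09366618677835785
top [ 0.397 -0.084  0.942] 514.4586366959226 -0.13480589194583023
```

View pics/a_scene.png

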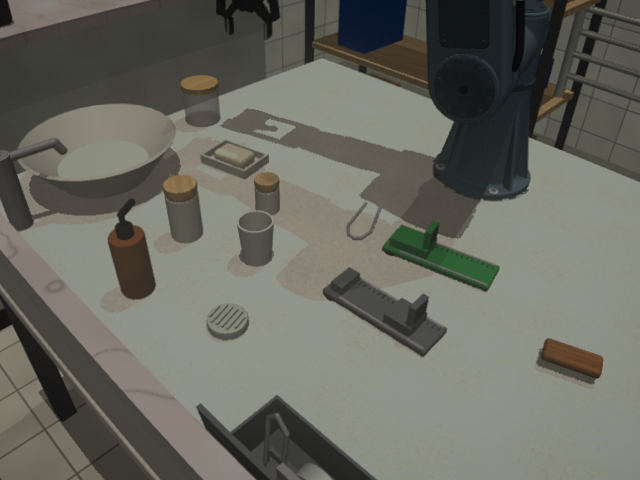

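View pics/a_top.png

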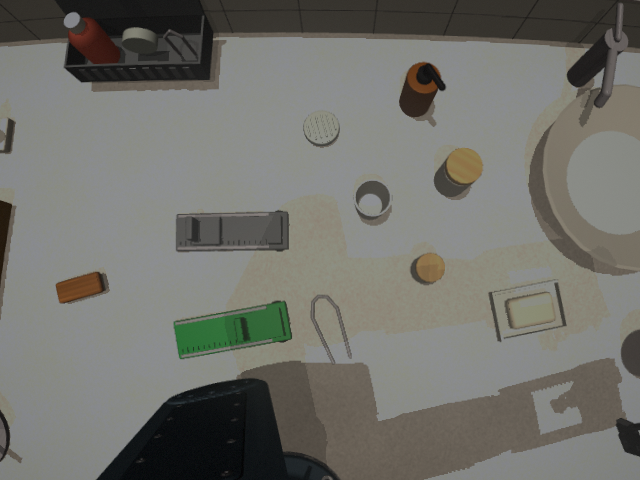

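Scene view: the small jar is at (267,193), the taller jar at (184,208) and the tumbler at (256,238). The grey holder is at (385,310) and the green look-alike at (440,256). In the top view the same things are at (430,267), (463,167), (373,200), (232,231) and (232,330). The short, narrow, cork-ringed jar at (267,193)/(430,267) fits the description. I'll confirm it in one enlarged mosaic.

Run:
```python
from h import *
s=cv2.imread("pics/a_scene.png"); t=cv2.imread("pics/a_top.png")
def crop(im,x,y,w,h,W,H): return cv2.convertScaleAbs(cv2.resize(im[y:y+h,x:x+w],(W,H),interpolation=cv2.INTER_CUBIC),alpha=1.5)
a=np.hstack([crop(s,240,165,60,60,300,300),crop(s,315,260,140,100,420,300)])   # x5, x3
b=np.hstack([crop(t,400,237,60,60,300,300),crop(t,165,191,140,80,420,240)]) if 0 else np.hstack([crop(t,400,237,60,60,300,300),crop(t,165,181,140,100,420,300)])
cv2.imwrite("pics/m1.png",np.vstack([a,b]))
```

```text
(no output)
```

View pics/m1.png

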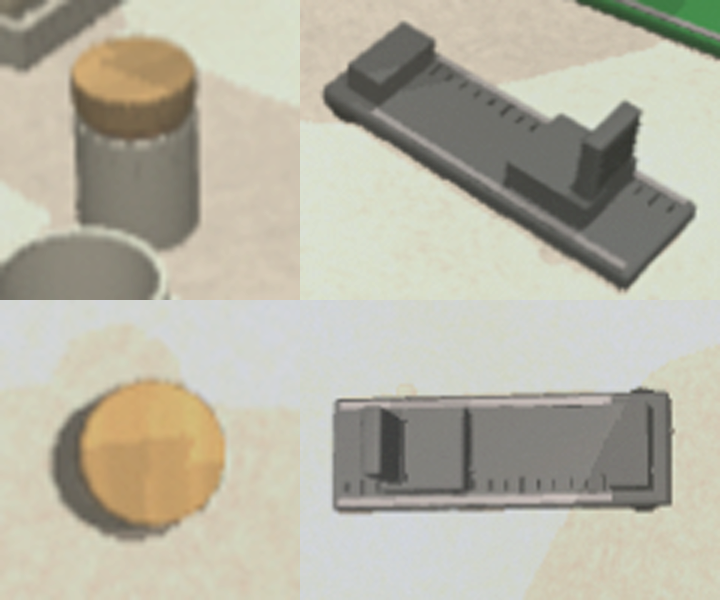

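The mosaic confirms the small jar: wooden cap, cork ring and white body, with the cap centre near scene (266.8,178.8) and top (430.6,267.6). The grey holder's fixed jaw is on the right in the top view (the world −y end). The movable jaw and its tab are on the left. Next I fit the poses.

```bash
cat > fit.py <<'E'
from h import *
from scipy.optimize import least_squares
S=lambda x,y:(315+(x-300)/3,260+y/3); T=lambda x,y:(165+(x-300)/3,181+(y-300)/3)
cs,ct=load("a","scene"),load("a","top")
print("jar cap tri",tri(cs,(266.8,178.8),ct,(430.6,267.6)).round(4), "at z.076:",atz(cs,(266.8,178.8),.076).round(4),atz(ct,(430.6,267.6),.076).round(4))
for n,a,b in(("bed-35,175",S(694,207),T(335,508)),("bed35,175",S(628,281),T(335,401)),("tab -x rear",S(640,112),T(363,475)),("tab +x front",S(578,143),T(380,408))): print(n,tri(cs,a,ct,b).round(4))
# x,y(mm holder),z, jaw-relative flag
pts=[(ct,T(335,401),35,175,12,0),(ct,T(335,508),-35,175,12,0),(ct,T(670,393),35,-35,12,0),(ct,T(670,503),-35,-35,12,0),
(cs,S(694,207),-35,175,12,0),(cs,S(628,281),35,175,12,0),(cs,S(435,40),-25,0,30,0),(cs,S(378,80),25,0,30,0),
(ct,T(363,475),-20,51,70,1),(ct,T(363,407),20,51,70,1),(ct,T(380,408),20,39,70,1),(cs,S(640,112),-20,51,70,1),(cs,S(625,103),-20,39,70,1),(cs,S(578,143),20,39,70,1),
(cs,S(505,163),25,0,30,1),(ct,T(463,408),25,0,30,1),(ct,T(463,487),-25,0,30,1)]
def W(p,x,y,z):
    c,s=np.cos(p[2]),np.sin(p[2]); return np.array([p[0]+c*x-s*y,p[1]+s*x+c*y,z])
def res(p): return np.concatenate([(proj(c,W(p,x/1e3,y/1e3+j*p[3],z/1e3))-uv)[0] for c,uv,x,y,z,j in pts])
r=least_squares(res,[.45,.05,0,.09],loss="soft_l1")
print("holder x y yaw gap",r.x.round(4)); print(res(r.x).reshape(-1,2).round(1).tolist())
E
python3 fit.py
```

```text
jar cap tri [ 0.4495 -0.2386  0.0712] at z.076: [ 0.454  -0.2323  0.076 ] [ 0.4497 -0.2383  0.076 ]
bed-35,175 [0.4748 0.2194 0.005 ]
bed35,175 [0.542  0.2236 0.0048]
tab -x rear [0.4898 0.1845 0.0634]
tab +x front [0.5302 0.1757 0.0635]
holder x y yaw gap [0.5157 0.0463 0.0376 0.0885]
[[-0.8, -1.5], [-1.6, 0.1], [-0.6, -1.1], [-0.5, 0.2], [0.9, -3.0], [-1.1, -2.7], [-0.5, -1.9], [-0.0, -0.6], [-1.4, -0.8], [-0.9, -0.9], [0.2, -1.3], [0.5, -2.7], [-0.9, -3.3], [0.3, -3.2], [-0.1, -2.4], [-0.3, -1.0], [-0.6, 0.1]]
```

carry_out:
  plan: "0 0 0 0 0 -1;0 0 0 0 0 -1;0 0 0 0 0 -1;0 0 0 0 0 -1;0 0 0 0 0 -1;0 0 0 0 0 -1;0 0 0 0 0 -1;0 0 0 0 0 -1"
  claw: -1

```text
time_s: 0.77
eef_pos: [0.2447, -0.5199, 0.2307]
eef_rot: [-0.001, 0.812, 0.583, 0.0]
wrist_force: [-0.1, -0.1, 0.0]
opening: 0.999
grasp_force: 0.0
```

carry_out:
  plan: "0 0 0 0 0 -1;0 0 0 0 0 -1;0 0 0 0 0 -1;0 0 0 0 0 -0.7;0.6 0.45 0 0 0 0;0.69 0.54 0 0 0 0;0.69 0.54 0 0 0 0;0.69 0.54 0 0 0 0"

```text
time_s: 1.43
eef_pos: [0.3237, -0.4089, 0.2307]
eef_rot: [-0.0, 0.694, 0.72, 0.0]
wrist_force: [1.3, -0.8, 0.1]
opening: 0.999
grasp_force: 0.0
```

carry_out:
  plan: "0.69 0.54 0 0 0 0;0.69 0.54 0 0 0 0;0.69 0.54 0 0 0 0;0.69 0.54 0 0 0 0;0.69 0.54 0 0 0 0;0.4 0.3 0 0 0 0;0 0 0 0 0 0;0 0 0 0 0 0"

```text
time_s: 2.1
eef_pos: [0.4375, -0.2508, 0.231]
eef_rot: [-0.0, 0.692, 0.722, -0.0]
wrist_force: [0.7, -0.0, 0.3]
opening: 0.998
grasp_force: 0.0
```

carry_out:
  plan: "0.3 0.32 0 0 0 0;0 0 0.8 0 0 0;0 0 0.8 0 0 0;0 0 0.8 0 0 0;0 0 0.5 0 0 0;0 0 0 0 0 0;0 0 0 0 0 0;0 0 0 0 0 0"

```text
time_s: 2.77
eef_pos: [0.45, -0.2407, 0.1167]
eef_rot: [0.001, 0.694, 0.72, -0.0]
wrist_force: [0.7, -0.3, 1.0]
opening: 1.002
grasp_force: 0.0
```

Run:
```python
from h import *
snap("b"); o=ctrl.get_obs(); print(o["eef_pos"].round(4))
def crop(n,x,y,w,h,k):
    im=cv2.imread(f"pics/b_{n}.png"); return cv2.convertScaleAbs(cv2.resize(im[y:y+h,x:x+w],None,fx=k,fy=k,interpolation=cv2.INTER_CUBIC),alpha=1.5)
cv2.imwrite("pics/m2.png",np.hstack([crop("scene",210,100,100,130,4),crop("top",380,200,100,130,4)]))
```

```text
[ 0.4506 -0.2407  0.1173]
```

View pics/m2.png

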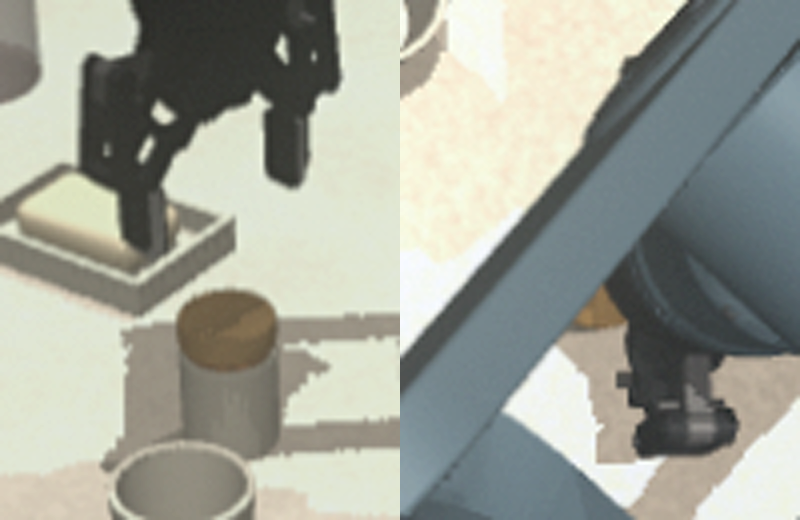

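Run:
```python
from h import *
o=ctrl.get_obs(); p=o["eef_pos"]; y=np.array([1,.04,0])
for n in("scene","top"):
    c=load("b",n); print(n,proj(c,[p+[0,0,.013]-.048*y,p+[0,0,.013]+.048*y,p+[0,0,.013],[p[0],p[1],.076],[.4497,-.2383,.076]]).round(1).tolist())
```

```text
scene [[281.6, 143.9], [245.8, 162.2], [264.2, 152.8], [265.2, 176.5], [266.4, 176.8]]
top [[439.3, 295.5], [437.0, 234.9], [438.2, 265.1], [432.0, 267.1], [430.6, 267.6]]
```

The scene crop shows the open fingers at about (246,161) and (281,146), straddling the jar axis at (267,180) to within about 3 mm. I'll descend and grip.

carry_out:
  plan: "0.06 0 0.6 0 0 0;0 0 0.7 0 0 0;0 0 0.6 0 0 0;0 0 0.4 0 0 0;0 0 0.1 0 0 0;0 0 0 0 0 0;0 0 0 0 0 0;0 0 0 0 0 0"

```text
time_s: 3.53
eef_pos: [0.4508, -0.238, 0.0211]
eef_rot: [0.002, 0.693, 0.721, 0.0]
wrist_force: [0.8, 1.4, 0.7]
opening: 1.0
grasp_force: 0.0
```

carry_out:
  plan: "0 0 0 0 0 0;0 0 0 0 0 0;0 0 0 0 0 0;0 0 0 0 0 0;0 0 0 0 0 0;0 0 0 0 0 0;0 0 0 0 0 0;0 0 0 0 0 0"
  claw: 1

```text
time_s: 4.2
eef_pos: [0.4501, -0.2373, 0.0204]
eef_rot: [0.001, 0.693, 0.721, 0.0]
wrist_force: [-1.5, 1.9, 8.3]
opening: 0.569
grasp_force: 58.7
```

carry_out:
  plan: "0 0 -0.3 0 0 0;0 0 -0.6 0 0 0;0 0 -0.8 0 0 0;0 0 -0.8 0 0 0;0 0 -0.5 0 0 0;0 0 0 0 0 0;0 0 0 0 0 0;0 0 0 0 0 0"

```text
time_s: 4.87
eef_pos: [0.4488, -0.2362, 0.1384]
eef_rot: [-0.001, 0.693, 0.721, -0.0]
wrist_force: [-0.1, -0.3, -2.4]
opening: 0.573
grasp_force: 59.6
```

```bash
cat >> fit.py <<'E'
pts=[p for p in pts if p[0] is ct]; r=least_squares(res,r.x,loss="soft_l1")
print("top only",r.x.round(4)); print(res(r.x).reshape(-1,2).round(1).tolist(), "place y=34:",W(r.x,0,.034,0).round(4),"tab:",W(r.x,0,r.x[3]+.045,.05).round(4))
E
python3 fit.py | tail -2
python3 - <<'E'
from h import *
snap("c"); o=ctrl.get_obs(); print(o["eef_pos"].round(4),o["grasp_force"])
im=cv2.imread("pics/c_scene.png")
cv2.imwrite("pics/m3.png",cv2.convertScaleAbs(cv2.resize(im[80:230,200:340],None,fx=4,fy=4,interpolation=cv2.INTER_CUBIC),alpha=1.5))
E
```

```text
top only [0.515  0.0446 0.0435 0.089 ]
[[-0.1, -0.6], [-0.7, 1.1], [0.1, -0.8], [0.5, 0.5], [-0.7, 0.1], [-0.3, 0.0], [0.7, -0.5], [0.2, -0.3], [0.1, 0.7]] place y=34: [0.5136 0.0786 0.    ] tab: [0.5092 0.1785 0.05  ]
[ 0.4484 -0.2359  0.1376] 59.56044517457485
```

View pics/m3.png

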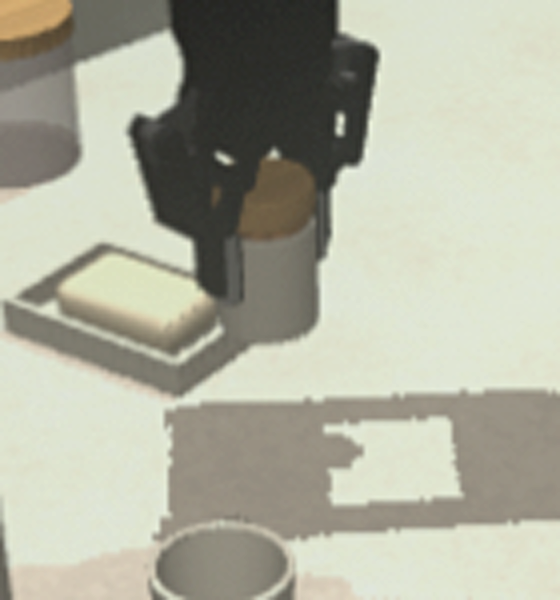

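The jar is held upright and clear of the counter. I'll raise it a little more and carry it over the holder.

carry_out:
  plan: "0 0 -0.6 0 0 0;0.3 0.1 -0.5 0 0 0;0.6 0.15 0 0 0 0;0.8 0.2 0 0 0 0;0.8 0.2 0 0 0 0;0.8 0.2 0 0 0 0;0.8 0.2 0 0 0 0;0.8 0.2 0 0 0 0"

```text
time_s: 5.63
eef_pos: [0.4909, -0.0373, 0.1817]
eef_rot: [-0.001, 0.693, 0.721, -0.001]
wrist_force: [0.1, -1.3, -2.9]
opening: 0.57
grasp_force: 59.7
```

carry_out:
  plan: "0.8 0.2 0 0 0 0;0.8 0.2 0 0 0 0;0.6 0.15 0 0 0 0;0.4 0.1 0 0 0 0;0.2 0.05 0 0 0 0;0 0 0 0 0 0;0 0 0 0 0 0;0 0 0 0 0 0"

```text
time_s: 6.3
eef_pos: [0.5151, 0.0729, 0.1827]
eef_rot: [-0.0, 0.693, 0.72, -0.001]
wrist_force: [-0.2, 0.1, -2.4]
opening: 0.569
grasp_force: 59.7
```

carry_out:
  plan: "0.14 -0.03 0.4 0 0 0;0 0 0.8 0 0 0;0 0 0.8 0 0 0;0 0 0.7 0 0 0;0 0 0.4 0 0 0;0 0 0.15 0 0 0;0 0 0 0 0 0;0 0 0 0 0 0"

```text
time_s: 6.97
eef_pos: [0.5147, 0.0787, 0.054]
eef_rot: [0.0, 0.694, 0.72, 0.0]
wrist_force: [0.8, -0.2, -1.8]
opening: 0.57
grasp_force: 59.8
```

Run:
```python
from h import *
snap("d"); o=ctrl.get_obs(); print(o["eef_pos"].round(4),o["wrist_force"].round(1))
def crop(n,x,y,w,h,k):
    im=cv2.imread(f"pics/d_{n}.png"); return cv2.convertScaleAbs(cv2.resize(im[y:y+h,x:x+w],None,fx=k,fy=k,interpolation=cv2.INTER_CUBIC),alpha=1.5)
cv2.imwrite("pics/m4.png",np.hstack([crop("scene",300,220,160,150,3),crop("top",165,160,150,150,2)[:450] if 0 else cv2.resize(crop("top",165,170,140,150,3),(320,450))]))
```

```text
[0.5155 0.079  0.055 ] [ 0.1  0.  -1.8]
```

View pics/m4.png

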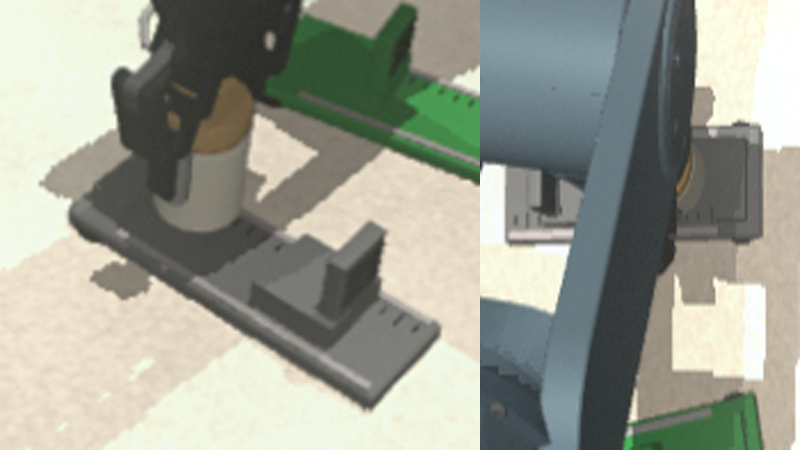

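Run:
```python
from h import *
c=load("d","top"); print(proj(c,[[.515,.054,.034],[.515,.0446,.03],[.515,.0446,.012]]).round(1).tolist())
c=load("d","scene"); print(proj(c,[[.515,.079,.034],[.515,.079,.110],[.5145,.0446,.03]]).round(1).tolist())
cv2.imwrite("pics/m5.png",cv2.resize(cv2.convertScaleAbs(cv2.imread("pics/d_top.png")[205:255,235:305],alpha=1.8),None,fx=10,fy=10,interpolation=cv2.INTER_CUBIC))
```

```text
[[262.8, 228.8], [268.3, 229.2], [269.7, 230.5]]
[[365.4, 286.1], [368.8, 251.3], [350.1, 277.8]]
```

View pics/m5.png

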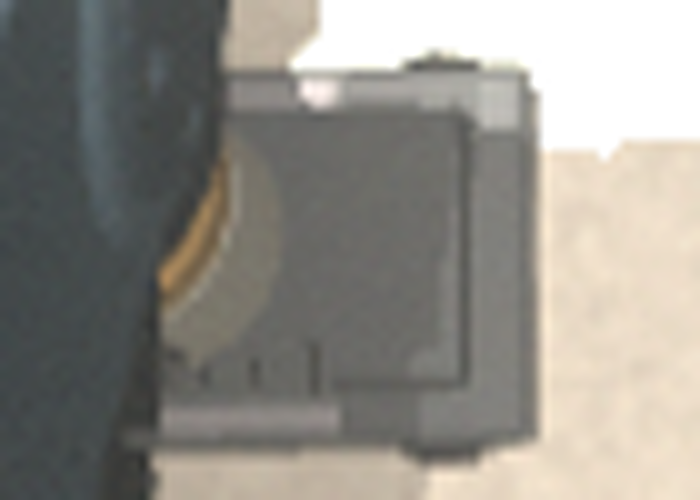

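The close crop shows the jar foot's edge at (263,229), about 9 mm clear of the fixed-jaw face at column 269. It sits mid-bed, at row 229.5 against the bed's 230.8. I'll lower it gently.

carry_out:
  plan: "0 -0.03 0.2 0 0 0;0 0 0.2 0 0 0;0 0 0.06 0 0 0;0 0 0.04 0 0 0;0 0 0 0 0 0;0 0 0 0 0 0;0 0 0 0 0 0;0 0 0 0 0 0"

```text
time_s: 7.73
eef_pos: [0.5131, 0.0794, 0.0335]
eef_rot: [0.0, 0.693, 0.721, 0.0]
wrist_force: [1.1, 0.1, -1.3]
opening: 0.573
grasp_force: 60.0
```

carry_out:
  plan: "0 0 0.03 0 0 0;0 0 0 0 0 0;0 0 0.03 0 0 0;0 0 0 0 0 0;0 0 0 0 0 0;0 0 0 0 0 0;0 0 0 0 0 0;0 0 0 0 0 0"

```text
time_s: 8.4
eef_pos: [0.5133, 0.0795, 0.0324]
eef_rot: [0.0, 0.693, 0.721, 0.0]
wrist_force: [-4.5, 0.7, 12.4]
opening: 0.571
grasp_force: 61.8
```

The jar has touched down. I'll ease off and release.

carry_out:
  plan: "0 0 -0.02 0 0 0;0 0 0 0 0 0;0 0 0 0 0 0;0 0 0 0 0 0;0 0 0 0 0 0;0 0 0 0 0 0;0 0 0 0 0 0;0 0 0 0 0 0"
  claw: -1

```text
time_s: 9.07
eef_pos: [0.5128, 0.0794, 0.0316]
eef_rot: [-0.0, 0.693, 0.721, -0.0]
wrist_force: [-0.7, 0.0, 0.6]
opening: 0.997
grasp_force: 0.0
```

carry_out:
  plan: "0 0 -0.2 0 0 0;0 0 -0.5 0 0 0;0 0 -0.7 0 0 0;0 0 -0.8 0 0 0;0 0 -0.8 0 0 0;0 0 -0.5 0 0 0;0 0 0 0 0 0;0 0 0 0 0 0"

```text
time_s: 9.73
eef_pos: [0.5139, 0.0794, 0.1737]
eef_rot: [0.002, 0.693, 0.721, 0.001]
wrist_force: [-0.3, 0.3, -0.2]
opening: 0.997
grasp_force: 0.0
```

carry_out:
  plan: "0.3 0 0 0 0 0;0.6 0 0 0 0 0;0.8 0 0 0 0 0;0.8 0 0 0 0 0;0.6 0 0 0 0 0;0.35 0 0 0 0 0;0 0 0 0 0 0;0 0 0 0 0 0"
  claw: 1

```text
time_s: 10.4
eef_pos: [0.506, 0.2182, 0.17]
eef_rot: [-0.001, 0.692, 0.722, -0.001]
wrist_force: [0.1, 0.4, 0.8]
opening: -0.001
grasp_force: 0.0
```

carry_out:
  plan: "0 0 0.3 0 0 0;0 0 0.6 0 0 0;0 0 0.6 0 0 0;0 0 0.3 0 0 0;0 0 0 0 0 0;0 0 0 0 0 0;0 0 0 0 0 0;0 0 0 0 0 0"

```text
time_s: 11.07
eef_pos: [0.5087, 0.2173, 0.1011]
eef_rot: [0.001, 0.693, 0.721, 0.001]
wrist_force: [0.2, 0.0, 0.3]
opening: -0.001
grasp_force: 0.0
```

Run:
```python
from h import *
snap("e"); o=ctrl.get_obs(); print(o["eef_pos"].round(4),o["wrist_force"].round(1))
def crop(n,x,y,w,h,k):
    im=cv2.imread(f"pics/e_{n}.png"); return cv2.convertScaleAbs(cv2.resize(im[y:y+h,x:x+w],None,fx=k,fy=k,interpolation=cv2.INTER_CUBIC),alpha=1.5)
cv2.imwrite("pics/m6.png",np.hstack([crop("scene",310,200,150,160,2.6),crop("top",155,150,150,160,2.6)]))
```

```text
[0.5085 0.2174 0.101 ] [ 0.5 -0.6 -0.3]
```

View pics/m6.png

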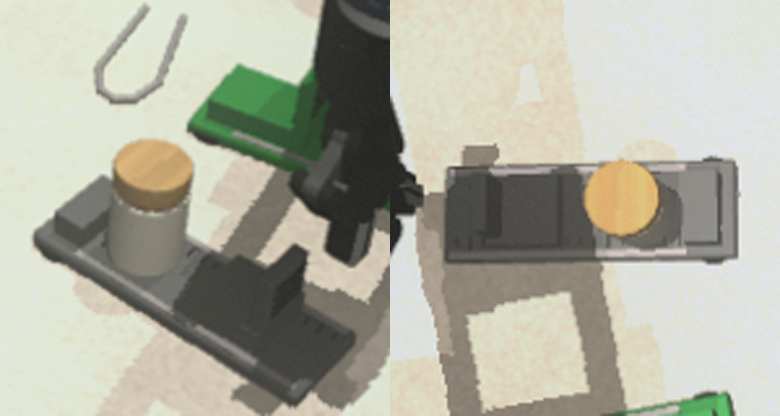

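The jar (top cap at (623,198) in the mosaic, scene (150,205)) stands upright between the open jaws. The closed fingers are behind the tab. I'll go down and push.

carry_out:
  plan: "0 0 0.4 0 0 0;0 0 0.5 0 0 0;0 0 0.4 0 0 0;0 0 0.17 0 0 0;0 0 0 0 0 0;-0.15 0 0 0 0 0;-0.15 0 0 0 0 0;0 0 0 0 0 0"

```text
time_s: 11.83
eef_pos: [0.509, 0.2044, 0.0421]
eef_rot: [0.001, 0.693, 0.721, 0.001]
wrist_force: [-0.5, 0.4, -0.4]
opening: 0.0
grasp_force: 0.0
```

carry_out:
  plan: "-0.1 0 0 0 0 0;-0.1 0 0 0 0 0;-0.1 0 0 0 0 0;-0.1 0 0 0 0 0;-0.1 0 0 0 0 0;-0.05 0 0 0 0 0;0 0 0 0 0 0;0 0 0 0 0 0"

```text
time_s: 12.5
eef_pos: [0.5084, 0.1828, 0.0406]
eef_rot: [-0.0, 0.693, 0.721, -0.001]
wrist_force: [0.1, -0.5, 0.5]
opening: -0.001
grasp_force: 0.0
```

carry_out:
  plan: "-0.08 0 0 0 0 0;-0.08 0 0 0 0 0;-0.08 0 0 0 0 0;-0.05 0 0 0 0 0;-0.05 0 0 0 0 0;-0.05 0 0 0 0 0;0 0 0 0 0 0;0 0 0 0 0 0"

```text
time_s: 13.17
eef_pos: [0.5093, 0.1673, 0.0408]
eef_rot: [0.0, 0.693, 0.721, -0.0]
wrist_force: [0.1, -0.2, 0.1]
opening: 0.0
grasp_force: 0.1
```

carry_out:
  plan: "0 0 0 0 0 0;0 0 0 0 0 0;-0.03 0 0 0 0 0;-0.03 0 0 0 0 0;-0.03 0 0 0 0 0;-0.03 0 0 0 0 0;-0.03 0 0 0 0 0;-0.03 0 0 0 0 0"

```text
time_s: 13.83
eef_pos: [0.5099, 0.1606, 0.0411]
eef_rot: [0.0, 0.693, 0.721, 0.0]
wrist_force: [1.5, 5.1, 0.6]
opening: -0.001
grasp_force: 2.1
```

Run:
```python
from h import *
snap("f"); o=ctrl.get_obs(); print(o["eef_pos"].round(4),o["wrist_force"].round(1),o["torque"].round(2))
def crop(n,x,y,w,h,k):
    im=cv2.imread(f"pics/f_{n}.png"); return cv2.convertScaleAbs(cv2.resize(im[y:y+h,x:x+w],None,fx=k,fy=k,interpolation=cv2.INTER_CUBIC),alpha=1.5)
cv2.imwrite("pics/m7.png",np.hstack([crop("scene",310,220,130,140,3),crop("top",165,180,130,140,3)]))
```

```text
[0.51   0.1604 0.0411] [0.4 3.7 1.3] [ 0.54 -0.09 -0.03]
```

View pics/m7.png

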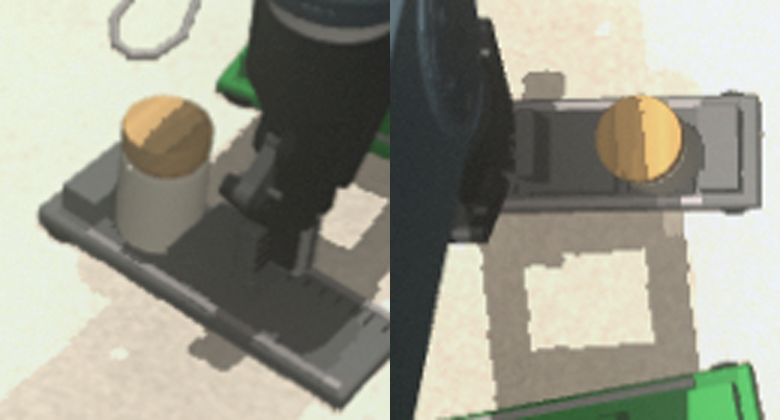

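The jaw is moving (friction about 4–5 N), with its face near (618,150) in the mosaic and the jar still upright. I'll keep pushing slowly.

carry_out:
  plan: "-0.02 0 0 0 0 0;-0.02 0 0 0 0 0;-0.02 0 0 0 0 0;-0.02 0 0 0 0 0;-0.02 0 0 0 0 0;-0.02 0 0 0 0 0;0 0 0 0 0 0;0 0 0 0 0 0"

```text
time_s: 14.6
eef_pos: [0.51, 0.1593, 0.0412]
eef_rot: [-0.002, 0.693, 0.721, 0.003]
wrist_force: [1.5, 21.3, 0.3]
opening: -0.003
grasp_force: 10.5
```

carry_out:
  plan: "0 0 0 0 0 0;0 0 0 0 0 0;0 0 0 0 0 0;0 0 0 0 0 0;0 0 0 0 0 0;0 0 0 0 0 0;0 0 0 0 0 0;0 0 0 0 0 0"

```text
time_s: 15.27
eef_pos: [0.51, 0.1594, 0.0412]
eef_rot: [-0.002, 0.693, 0.721, 0.002]
wrist_force: [1.5, 20.5, 0.2]
opening: -0.004
grasp_force: 10.5
```

Run:
```python
from h import *
snap("g"); o=ctrl.get_obs(); print(o["eef_pos"].round(4),o["wrist_force"].round(1))
c=load("g","top"); y0=.0446
for nm,y,z in (("fixed face z30",y0,.03),("moving face shut z30",y0+.05,.03),("jar cap centre if clamped z88",y0+.025,.088),("jar centre if as placed",.0794,.088)): print(nm,proj(c,[.515-.0435*(y-y0),y,z]).round(1).tolist())
h=cv2.cvtColor(c["pixels"],cv2.COLOR_RGB2HSV); m=cv2.inRange(h,(8,90,60),(28,255,255)); m[:,:200]=0;m[:,300:]=0;m[:200]=0;m[260:]=0
for n,cc in(("now",c),("before",load("e","top"))):
    h=cv2.cvtColor(cc["pixels"],cv2.COLOR_RGB2HSV); m=cv2.inRange(h,(8,90,50),(28,255,255))[190:270,200:300]
    k=max(cv2.findContours(m,0,2)[0],key=cv2.contourArea); print(n,np.add(cv2.minEnclosingCircle(k)[0],(200,190)).round(1),round(cv2.minEnclosingCircle(k)[1],1))
cv2.imwrite("pics/m8.png",np.hstack([cv2.convertScaleAbs(cv2.resize(cv2.imread(f"pics/g_{n}.png")[y:y+60,x:x+80],None,fx=5,fy=5,interpolation=cv2.INTER_CUBIC),alpha=1.8) for n,x,y in(("scene",320,245),("top",220,200))]))
```

```text
[0.51   0.1593 0.0412] [ 1.4 20.5 -0. ]
fixed face z30 [[268.3, 229.2]]
moving face shut z30 [[240.8, 229.9]]
jar cap centre if clamped z88 [[249.0, 225.1]]
jar centre if as placed [[243.2, 225.2]]
now [248.2 225.6] 14.4
before [243.5 225.5] 14.6
```

View pics/m8.png

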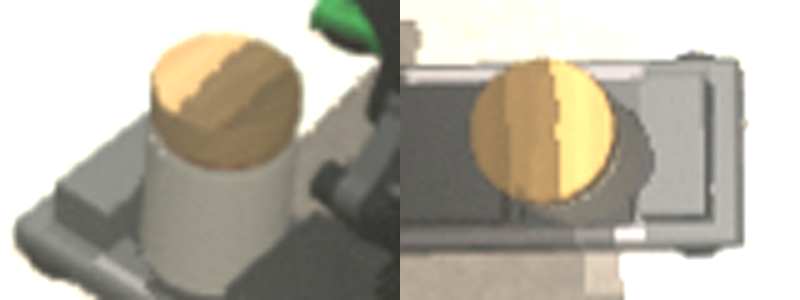

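The jar slid from column 243.5 to 248.2, which matches the predicted clamped position of 249.0. It stands upright against the fixed jaw, with about 20 N of push held. I'll hold a moment longer, then back off and rise.

carry_out:
  plan: "0 0 0 0 0 0;0 0 0 0 0 0;0 0 0 0 0 0;0 0 0 0 0 0;0 0 0 0 0 0;0 0 0 0 0 0;0 0 0 0 0 0;0 0 0 0 0 0"

```text
time_s: 16.03
eef_pos: [0.51, 0.1593, 0.0412]
eef_rot: [-0.002, 0.693, 0.721, 0.002]
wrist_force: [1.3, 20.9, 0.7]
opening: -0.003
grasp_force: 10.5
```

carry_out:
  plan: "0.05 0 0 0 0 0;0.1 0 0 0 0 0;0.3 0 0 0 0 0;0.4 0 0 0 0 0;0.3 0 0 0 0 0;0.1 0 -0.2 0 0 0;0 0 -0.5 0 0 0;0 0 -0.5 0 0 0"

```text
time_s: 16.7
eef_pos: [0.5067, 0.2058, 0.0888]
eef_rot: [-0.001, 0.693, 0.721, -0.001]
wrist_force: [0.7, 0.4, 0.9]
opening: 0.0
grasp_force: 0.0
```

carry_out:
  plan: "0 0 -0.7 0 0 0;0 0 -0.7 0 0 0;0 0 -0.5 0 0 0;0 0 -0.2 0 0 0;0 0 0 0 0 0;0 0 0 0 0 0;0 0 0 0 0 0;0 0 0 0 0 0"

```text
time_s: 17.37
eef_pos: [0.5067, 0.2054, 0.171]
eef_rot: [-0.001, 0.693, 0.721, -0.001]
wrist_force: [0.6, -0.2, 0.5]
opening: -0.001
grasp_force: 0.0
```

Run:
```python
from h import *
snap("h"); o=ctrl.get_obs(); print(o["time_s"],o["eef_pos"].round(4),o["wrist_force"].round(1))
c=load("h","top"); h=cv2.cvtColor(c["pixels"],cv2.COLOR_RGB2HSV); m=cv2.inRange(h,(8,90,50),(28,255,255))[190:270,200:300]
k=max(cv2.findContours(m,0,2)[0],key=cv2.contourArea); print(np.add(cv2.minEnclosingCircle(k)[0],(200,190)).round(1))
f=[load(t,"top")["pixels"][205:255,225:300].astype(int) for t in "gh"]; print("mean diff",abs(f[0]-f[1]).mean().round(2))
```

```text
17.4667 [0.5071 0.2055 0.1714] [-0.6 -0.6  0.1]
[247.8 225.7]
mean diff 12.7
```

```bash
python3 -c "
from bench import ctrl
print(ctrl.hand_in())"
```

```text
the job is handed in; nothing more can be done
None
```

The small capped jar stands upright at about the middle of the grey holder's bed, clamped against the fixed jaw with about 20 N held for roughly 1.5 s; the arm is clear and the job was handed in at about 17.5 s.

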